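# Draw the long ruler out from under the sliding tray and hold it

### The arm

A 7-joint arm with a two-finger parallel gripper is mounted at the origin on the work surface. World frame = base frame: x ahead of the robot, y to its left, z up, the work surface at z = 0. Lengths are in m, angles in rad, forces in N, time in s.
With the tool pointing down it reaches from about 0.425 to 0.95 m from the base axis. Payload 4.7 kg.
Tool frame: the origin (TCP) lies midway between the tips of the shut fingers; the grasp point (between the pads) lies grip_point_offset behind it (grip_point_offset is the distance from the TCP to the grasp point, in m); z points along the fingers, y is the line along which they close (so a half turn about z gives the same grasp; the last joint's range is limited). The gripper opens to 85 mm and grips with 20 to 120 N. Pads are 22 mm wide; open, the fingers measure 114 mm over their backs; the gripper's body (76 mm by 85 mm) begins 54 mm behind the grasp point. The pads swing forward as they close: fully open they stand 13 mm farther back than shut.
Start: joints at [-1.155, 0.469, -0.049, 1.532, 0.024, 1.141, -0.082], TCP at [0.29, 0.609, 0.231] pointing down, gripper open.
Joint ranges: [-2.59, 2.59], [-0.33, 1.99], [-1.39, 1.29], [0.1, 2.45], [-1.04, 4.18], [0.21, 1.99], [-2.66, 2.66]. Speed limits (rad/s): [2.57, 2.57, 3.14, 3.14, 3.14, 3.14, 3.14].

### API

Orientations are given as a rotation vector (axis times angle).
In Python, from station import move_ptp, move_l, move_joints, gripper_to, pause, ik, read_camera, camera_info, Unreachable, finish_job, read_time_s, read_joint_pos, read_qvel, read_joint_efforts, read_position, read_eef_rot, read_wrist_force, read_moment, read_width, read_finger_force, grip_point_offset gives the robot as it stands. Calls block until the motion is done:
- move_ptp(position, orientation): joint-space move of the TCP to a pose.
- move_l(position, attitude=None, vel=0.15, threshold=None): straight line of the TCP; attitude=None keeps the orientation; vel is the mean speed in m/s. With threshold (N) it stops when the force on the tool has changed by that much, and returns True; else False.
- move_joints(angles): joint-space move.
- gripper_to(opening): finger opening in m; the grip force is fixed at half the most; returns when the fingers have stopped.
- pause(seconds).
- ik(position, orientation): joint angles nearest the present ones, or None.
- read_camera(name): name is "scene" or "top"; returns the picture (420x560x3 uint8, red, green, blue); there is no depth.
- camera_info(name): a dict with "fx", "fy", "cx", "cy" (pixels), "R" (3x3) and "t" (3): a world point X has camera coordinates R X + t. Camera axes: x right, y down, z forward; pixel columns grow to the right and rows downward; lengths in m; the calibration is good to about 2 mm. A picture is of the moment at which its call begins. camera_info takes no time and is no camera call.
A pose or a line that the arm cannot do raises Unreachable and nothing moves.
- finish_job(): hands the job in; it is judged then, once.
Readings, each from a call of its own:
- read_time_s(): time.
- read_joint_pos(): joint angles.
- read_qvel(): joint speeds.
- read_joint_efforts(): joint torques, N m.
- read_position(): TCP position.
- read_eef_rot(): TCP orientation.
- read_wrist_force(): force on the tool from outside, world axes, zero at the start.
- read_moment(): the same for the moment, N m.
- read_width(): finger opening in m.
- read_finger_force(): force on a finger pad.
Only numpy, scipy, OpenCV 4.12 (cv2) and the standard library are available. Lean on these libraries where they do the work, as an engineer would, in place of code of your own. Each camera call takes 0.05 s, during which the arm holds its last target. There are 200 camera calls.

### The job

Take the aluminium ruler out of the lower part of the wooden desk organiser: first slide the upper tray all the way to the end where the binder stands, then draw the ruler out slantwise through the half left open, without forcing it against the organiser. Finish while still holding the ruler steady and about level in the gripper, all of it at least 5 cm higher than the organiser's rim and touching nothing else. Leave the tray at that end, and do not shift the binder, the calculator or the stapler.

Things in the scene. Friction and masses are not known exactly. Their poses are not given: they have to be found in the camera images.
- organiser: Two-tier desk organiser of light wood, an open-topped box 200 mm (its x) by 392 mm (its y, the long way) by 80 mm high, fixed to the desk. Walls 6 mm, floor 5 mm thick, inside 188 x 380 mm. Along each long wall runs a 7 mm rail (its top at height 56 mm) and a 7 mm lip at the rim, between which the upper tray slides. Origin at the centre of its underside, on the desk (z = 0). A small white eraser lies in the lower part close to the -x wall, near mid-length.
- tray (a joint): Position of the sliding upper tray along the organiser's own y axis, in m: 0 in the middle, +0.110 against the end wall at +y, -0.110 against the end wall at -y. At the start it is within 0.04 of the middle. It needs about 3 N to slide, stays where it is left, and cannot be lifted out.
- tray_mid (a point): Centre of the upper tray, at the height of its top (76 mm above the desk). The tray is an open tray of darker wood with four compartments holding small stationery below its edge, 186 mm (x) by 160 mm (y), 20 mm high, walls 4 mm; its underside is 56 mm above the desk, so 51 mm above the organiser's floor. It moves with joint tray; its axes are the organiser's. Pushed to one end, it leaves an opening of 220 mm at the other.
- ruler: Aluminium cutting ruler with a raised grip ridge, lying flat on the floor of the organiser, nearly along the organiser's y, its middle at most 20 mm from mid-length. Blade 38 mm wide, 310 mm long (its own y), 4 mm thick; ridge 14 mm wide, 290 mm long, along the middle of the blade, its top 14 mm above the underside. About 0.14 kg. Origin at the centre of its underside; z is up out of the ridge. Both ends show beyond the tray at the start.
- ruler_end_a (a point): Middle of the ruler's underside at its +y end, 155 mm from its origin.
- ruler_end_b (a point): Middle of the ruler's underside at its -y end, 155 mm from its origin.
- binder: Green lever-arch binder standing upright on the desk just beyond one end of the organiser (at its +y or its -y end, gap 50 to 70 mm), blocking that end: 285 mm (its x) by 78 mm (its y) by 318 mm tall. Origin at the centre of its underside.
- calculator: Grey desk calculator, 150 x 100 x 20 mm, lying flat; origin at the centre of its underside. It lies off the organiser's other end, opposite to the binder. Bystander.
- stapler: Black stapler, 36 x 140 x 52 mm, on the far side of the organiser; origin at the centre of its underside. Bystander.

How it is judged:
On the way:
1. the tray is slid to the end where the binder stands, the ruler still lying in the organiser (((y of binder in the frame of organiser above 0 m and value of joint tray above 0.1 m) or (y of binder in the frame of organiser below 0 m and value of joint tray below -0.1 m)) and height (world z) of each of ruler_end_a, ruler_end_b below 0.056 m), for 0.2 s.
At the end, for the whole second after the job is handed in: Ruler gripped and at rest, level within 17 degrees, both ends at least 50 mm above the organiser's rim (130 mm above the desk), touching nothing else; tray within 10 mm of its stop at the binder's end; binder, calculator and stapler within 25 mm of where they were (((y of binder in the frame of organiser above 0 m and value of joint tray above 0.1 m) or (y of binder in the frame of organiser below 0 m and value of joint tray below -0.1 m)) and height (world z) of each of ruler_end_a, ruler_end_b above 0.13 m and angle between ruler's own z axis and vertical below 0.3 rad and contact force between the fingers and ruler above 1 N and contact force between ruler and organiser below 0.2 N and contact force between ruler and binder below 0.2 N and contact force between ruler and calculator below 0.2 N and contact force between ruler and stapler below 0.2 N and linear speed of ruler below 0.03 m/s and angular speed of ruler below 0.15 rad/s and not (distance of any of calculator, stapler, binder from where it was at the start of the episode above 0.025 m or angle between binder's own z axis and vertical above 0.2 rad)); the arm keeps its last pose, push and grip.
It fails at once if the binder, calculator or stapler is pushed away, or the binder tipped (distance of any of calculator, stapler, binder from where it was at the start of the episode above 0.025 m or angle between binder's own z axis and vertical above 0.2 rad).
It fails at once if the ruler is forced against the organiser or its tray (over 35 N) (contact force between ruler and organiser above 35 N).
It also fails if it takes over 61 s, if anything falls off the work surface, if the arm or the gripper's body presses on something with over 40 N, if the wrist force passes 120 N, or if a joint passes its speed limit or range.

## Working session

There is one attempt and no reset: what is moved stays moved. The work goes in short steps, each a Python script; the robot and the scene stay as the last script left them, time stands still between calls to the robot, and variables do not carry over. Pictures are saved under pics/ and viewed, at most 10 in all, crops included, and the job is handed in when it is done.

```bash
mkdir -p pics; ls; python3 - <<'E'
from station import *
import cv2
for n in("scene","top"):
    cv2.imwrite(f"pics/{n}0.png",read_camera(n)[:,:,::-1])
    print(n,camera_info(n))
print(read_time_s(),grip_point_offset,read_position(),read_eef_rot())
E
```

```text
pics
scene {'fx': 435.9471079334142, 'fy': 435.9471079334142, 'cx': 279.7479618916852, 'cy': 208.7206712000247, 'R': array([[-0.3570812 ,  0.93402472,  0.00953098],
       [ 0.79378934,  0.30881526, -0.52395765],
       [-0.49233271, -0.17952983, -0.85169099]]), 't': array([ 0.16846007, -0.38456578,  1.49893777])}
top {'fx': 399.77319487490837, 'fy': 399.77319487490837, 'cx': 279.6851996998008, 'cy': 217.57754656643178, 'R': array([[-0.02074177, -0.99976155,  0.00682765],
       [-0.99494231,  0.0199695 , -0.09844293],
       [ 0.09828311, -0.00883499, -0.99511928]]), 't': array([0.03534615, 0.56898358, 1.07372596])}
0.1 0.0187 [0.29018195 0.60883648 0.23034617] [-6.92777224e-01 -3.06388618e+00  2.79337290e-03]
```

View pics/scene0.png

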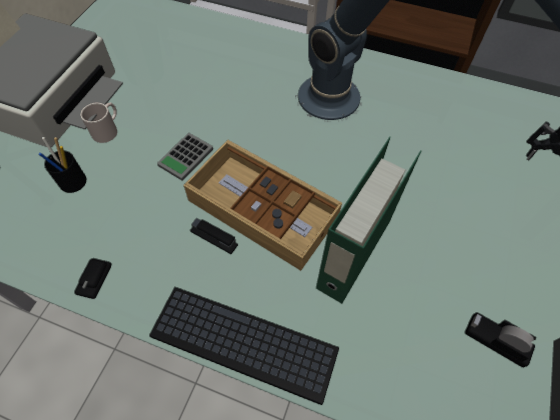

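View pics/top0.png

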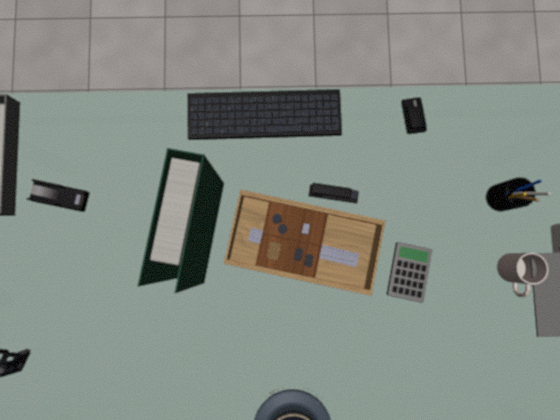

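The top view shows the organiser around (305,242), with the binder on its left (world +y) and the calculator on its right. The ruler's ends show at about (340,256) and (256,236). I'll enlarge both views to get accurate pixel positions.

```bash
python3 - <<'E'
import cv2
a=cv2.imread("pics/top0.png")[182:302,216:396]; cv2.imwrite("pics/t_c.png",cv2.resize(a,None,fx=4.4,fy=4.4,interpolation=cv2.INTER_CUBIC))
b=cv2.imread("pics/scene0.png")[140:268,178:348]; cv2.imwrite("pics/s_c.png",cv2.resize(b,None,fx=4.6,fy=4.6,interpolation=cv2.INTER_CUBIC))
E
```

```text
(no output)
```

View pics/t_c.png

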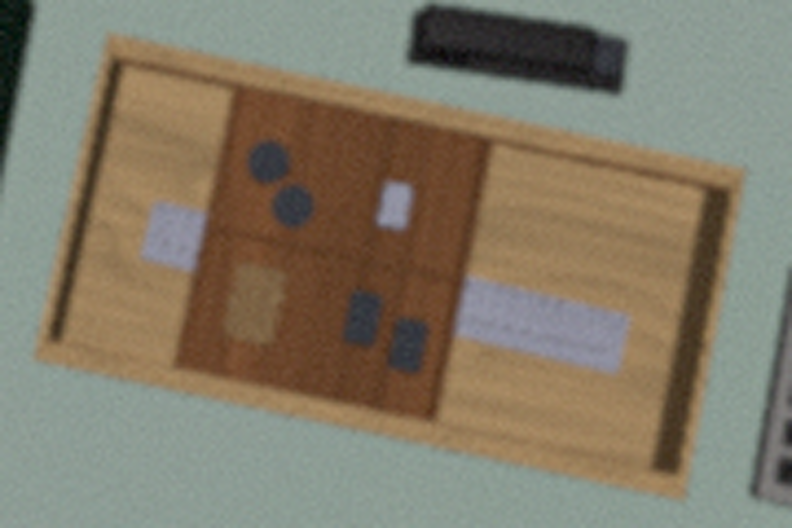

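View pics/s_c.png

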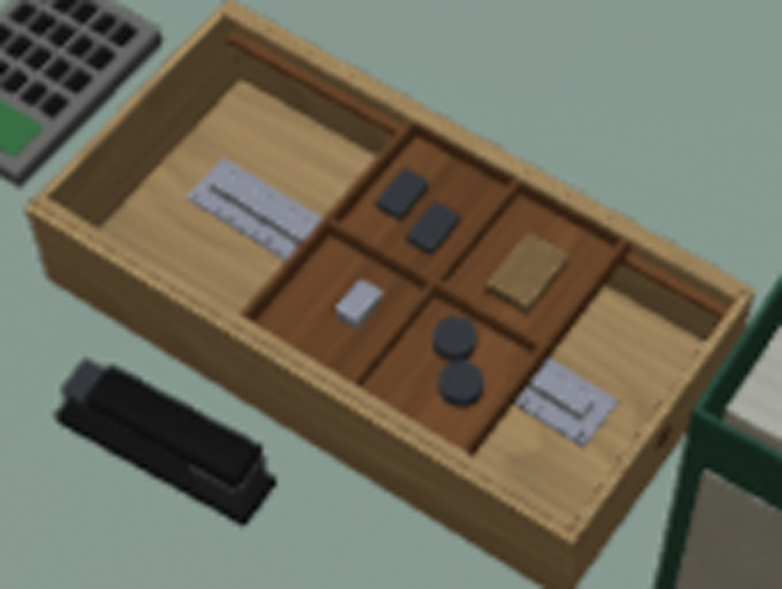

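The crops show these, in crop pixels:

| Item | Top crop | Scene crop |
|---|---|---|
| Rim corners | (108,36), (742,170), (686,497), (38,358) | (572,543), (28,205), (225,5), (750,290) |
| Ruler right end | (628,314), (615,373) | (188,196), (222,158) |
| Ruler left end | (152,202), (142,262) | (585,443), (615,403) |
| Tray right edge | (490,145) to (433,418) | |

Next I'll triangulate these.

```bash
cat > h.py <<'E'
import numpy as np, cv2
from station import *
def tp(p): return (np.array(p,float)+.5)/4.4-.5+[216,182]
def sp(p): return (np.array(p,float)+.5)/4.6-.5+[178,140]
CI={n:camera_info(n) for n in("top","scene")}
def K(c): return np.array([[c["fx"],0,c["cx"]],[0,c["fy"],c["cy"]],[0,0,1]])
def plane(n,px,z):
    c=CI[n]; R,t=c["R"],c["t"]; o=-R.T@t
    d=R.T@np.linalg.inv(K(c))@np.array([*px,1.]); return o+d*(z-o[2])/d[2]
def tri(pt,ps):
    P=[K(CI[n])@np.c_[CI[n]["R"],CI[n]["t"]] for n in("top","scene")]
    X=cv2.triangulatePoints(P[0],P[1],np.array(pt,float).reshape(2,1),np.array(ps,float).reshape(2,1))[:,0]
    return X[:3]/X[3]
E
python3 - <<'E'
from h import *
np.set_printoptions(precision=4,suppress=True)
rt=[(108,36),(742,170),(686,497),(38,358)]; rs=[(572,543),(28,205),(225,5),(750,290)]
C=np.array([tri(tp(a),sp(b)) for a,b in zip(rt,rs)]); print("rim",C)
print([np.linalg.norm(C[i]-C[i-1]) for i in range(4)])
Cp=np.array([plane("top",tp(a),.08) for a in rt]);Cs=np.array([plane("scene",sp(a),.08) for a in rs])
print(Cp,Cs)
et=[(628,314),(615,373),(152,202),(142,262)]; es=[(188,196),(222,158),(585,443),(615,403)]
E=np.array([tri(tp(a),sp(b)) for a,b in zip(et,es)]);print("ruler",E)
Ep=np.array([plane("top",tp(a),.009) for a in et]);print(Ep); print([plane("scene",sp(a),.009) for a in es])
Cm=(Cp+Cs)/2; ctr=Cm.mean(0); y=(Cm[0]+Cm[3]-Cm[1]-Cm[2]); y[2]=0;y/=np.linalg.norm(y); x=np.array([y[1],-y[0],0])
T=np.array([plane("top",tp(a),.076) for a in[(490,145),(433,418),(235,88),(176,367)]])
for n,A in(("rim",Cm),("rulT",Ep),("tri",E),("tray",T)): print(n,np.c_[(A-ctr)@x,(A-ctr)@y])
print(ctr,y,x)
E
```

```text
rim [[ 0.6414  0.1255  0.0769]
 [ 0.5523 -0.2516  0.083 ]
 [ 0.3599 -0.2117  0.0727]
 [ 0.4495  0.1689  0.078 ]]
[np.float64(0.19670474591668097), np.float64(0.38749838671013953), np.float64(0.19676016803227983), np.float64(0.39112021977250366)]
[[ 0.6403  0.127   0.08  ]
 [ 0.5519 -0.2504  0.08  ]
 [ 0.3601 -0.2086  0.08  ]
 [ 0.449   0.1704  0.08  ]] [[ 0.6433  0.1243  0.08  ]
 [ 0.5509 -0.2549  0.08  ]
 [ 0.3656 -0.2098  0.08  ]
 [ 0.4514  0.1677  0.08  ]]
ruler [[ 0.4686 -0.1944  0.0111]
 [ 0.4322 -0.1861  0.01  ]
 [ 0.5457  0.1042  0.011 ]
 [ 0.5083  0.1114  0.0023]]
[[ 0.4681 -0.1932  0.009 ]
 [ 0.4312 -0.1835  0.009 ]
 [ 0.5452  0.1067  0.009 ]
 [ 0.5072  0.1135  0.009 ]]
[array([ 0.4677, -0.1967,  0.009 ]), array([ 0.4321, -0.1889,  0.009 ]), array([0.5453, 0.1021, 0.009 ]), array([0.5128, 0.1101, 0.009 ])]
rim [[ 0.0982  0.1951]
 [ 0.0967 -0.1939]
 [-0.0967 -0.1947]
 [-0.0982  0.1935]]
rulT [[ 0.002  -0.1551]
 [-0.036  -0.1541]
 [ 0.0085  0.1545]
 [-0.03    0.1525]]
tri [[ 0.0029 -0.1561]
 [-0.0345 -0.1564]
 [ 0.0096  0.1523]
 [-0.0285  0.1507]]
tray [[ 0.0804 -0.0417]
 [-0.0856 -0.0407]
 [ 0.0821  0.1151]
 [-0.088   0.1141]]
[ 0.5016 -0.0418  0.08  ] [0.2287 0.9735 0.    ] [ 0.9735 -0.2287  0.    ]
```

Heights and sizes agree with the text: rim at 0.073–0.083, ruler at about 0.01, and the tray edges give a tray position of +0.036. The binder is on the +y' side. I'll lift over it, then slide the tray with shut fingers.

```bash
cat >> h.py <<'E'
from scipy.spatial.transform import Rotation as Ro
np.set_printoptions(precision=4,suppress=True)
ctr=np.array([.5016,-.0418,0]); Y=np.array([.2287,.9735,0]); Y/=np.linalg.norm(Y); X=np.array([Y[1],-Y[0],0]); Z=np.array([0,0,1.])
def W(x,y,z): return ctr+x*X+y*Y+z*Z
def O(p): return np.array([(p-ctr)@X,(p-ctr)@Y,p[2]])
def att(th=0,yaw=0,s=1):  # ruler's -y' end raised by th; s=-1: half turn
    # yaw: ruler turned clockwise (seen from above) from Y'
    yy=np.cos(yaw)*Y+np.sin(yaw)*X; xx=np.cos(yaw)*X-np.sin(yaw)*Y
    ax=np.cos(th)*yy-np.sin(th)*Z; n=np.cos(th)*Z+np.sin(th)*yy
    return Ro.from_matrix(np.c_[s*ax,s*xx,-n]).as_rotvec()
E
python3 - <<'E'
from h import *
p=read_position(); r=read_eef_rot()
print("up",ik([p[0],p[1],.47],r))
for s in(1,-1):
    print(s,ik(W(0,-.1,.45),att(0,0,s)),ik(W(-.015,-.06,.02),att(.23,.02,s)),ik(W(-.015,-.25,.25),att(0,.02,s)))
E
```

```text
up [-1.1667  0.3849 -0.0348  1.1329  0.013   1.6259 -0.0722]
1 [-0.5543  0.0357  0.7953  1.6229 -0.0256  1.4938  0.0119] [-0.4193  0.5423  0.5013  2.1624 -0.0511  0.546  -0.1803] [-0.32    0.2677  0.9982  1.9267 -0.2547  1.0811  0.5327]
-1 None [-0.0255  0.4935 -0.0011  2.1402  0.3945  0.6088  2.5282] [-0.403   0.3112  1.1262  1.9294 -0.3161  1.0957 -2.54  ]
```

```bash
python3 - <<'E'
from h import *
p=read_position(); r=read_eef_rot()
move_l([p[0],p[1],.47],vel=.25)
move_ptp(W(0,-.1,.45),att())
gripper_to(0)
print(O(read_position()),read_joint_pos())
move_l(W(0,-.1,.15),vel=.25); move_l(W(0,-.1,.064),vel=.1)
print(read_wrist_force())
hit=move_l(W(0,.045,.064),vel=.06,threshold=14)
print(hit,O(read_position()),read_wrist_force(),read_time_s())
p=O(read_position()); move_l(W(0,p[1]-.05,.064),vel=.15); 
move_l(W(0,p[1]-.05,.22),vel=.25)
move_l(W(0,-.2,.28),vel=.25)
cv2.imwrite("pics/t1.png",cv2.resize(read_camera("top")[182:302,216:396,::-1],None,fx=4.4,fy=4.4,interpolation=cv2.INTER_CUBIC))
print(read_time_s())
E
```

```text
[-0.   -0.1   0.45] [-0.5987  0.0354  0.8424  1.6243 -0.0265  1.4937  0.0148]
[-0.1133 -0.6074  0.3462]
True [-0.0001  0.0185  0.0637] [ 0.457  -1.3699  0.8061] 8.825
10.9917
```

View pics/t1.png

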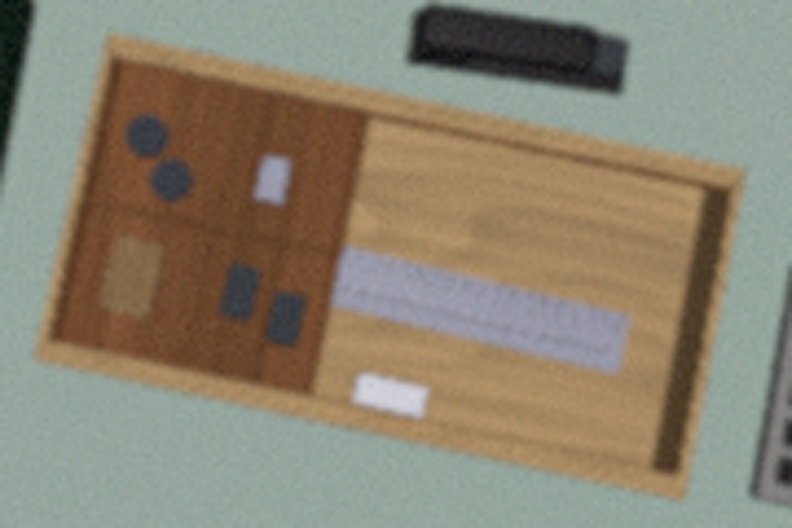

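The tray is now at the binder's end: its edge is at about crop x 340 (y' ≈ +0.03), and the ruler's open part runs from (340,275) to (622,343). The eraser at (390,395) is clear of the fingers. Next I'll grasp the ridge.

```bash
cat >> h.py <<'E'
YAW=.02; S=-.045; H=.007
def tcp(yc,zc,deg):
    t=np.radians(deg); y=yc+S*np.cos(t)+H*np.sin(t); z=zc-S*np.sin(t)+H*np.cos(t)
    return W(-.014+YAW*y,y,z),att(t,YAW)
WP=[(0,.005,0),(0,.009,0),(-.02,.031,8),(-.02,.0475,14),(-.175,.0862,14),(-.185,.2,14),(-.185,.23,0)]
E
python3 - <<'E'
from h import *
for w in WP: print(ik(*tcp(*w)) is not None,end=" ")
p,a=tcp(*WP[0])
gripper_to(.04)
move_ptp(p+[0,0,.13],a)
move_l(p+[0,0,.03],vel=.2)
f0=read_wrist_force()
print(move_l(p,vel=.05,threshold=10),O(read_position()),read_wrist_force()-f0)
gripper_to(0)
print(read_width(),read_finger_force(),read_wrist_force()-f0)
print(move_l(*tcp(*WP[1]),vel=.03,threshold=15),read_wrist_force()-f0,read_width(),read_finger_force(),read_moment(),read_time_s())
cv2.imwrite("pics/s2.png",cv2.resize(read_camera("scene")[110:268,178:348,::-1],None,fx=3.7,fy=3.7,interpolation=cv2.INTER_CUBIC))
E
```

```text
True True True True True True True False [-0.0148 -0.0452  0.0119] [-0.0201 -0.301   0.2953]
0.011562402447583674 59.47286009788513 [-1.359   0.6154  5.877 ]
False [-0.5063  1.5212 -1.1248] 0.011777919348803038 58.725078105926514 [-0.0496  0.0164 -0.0228] 14.3417
```

View pics/s2.png

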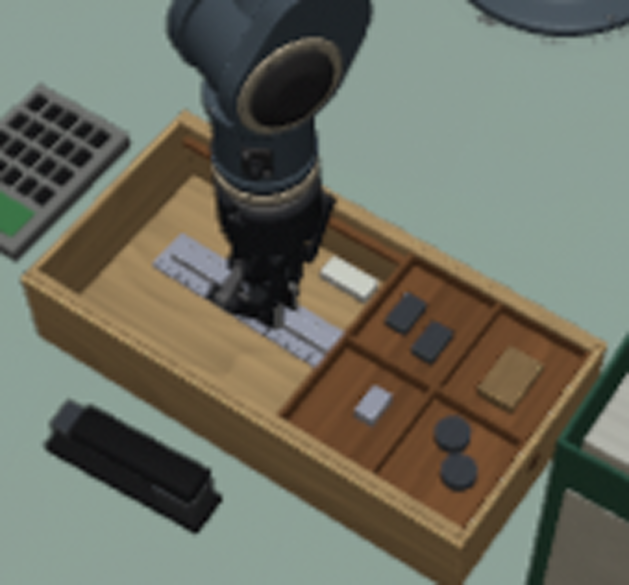

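The picture shows the fingers closed on the ridge at about (255,295), and the wrist carries about 1.1 N, so the ruler is held. Next I'll tilt it and check before sliding.

```bash
python3 - <<'E'
from h import *
for w in WP[2:4]:
    print(move_l(*tcp(*w),vel=.04,threshold=10),O(read_position()),read_wrist_force(),read_moment(),read_width(),read_finger_force())
print(read_time_s())
cv2.imwrite("pics/s3.png",cv2.resize(read_camera("scene")[110:268,178:348,::-1],None,fx=3.7,fy=3.7,interpolation=cv2.INTER_CUBIC))
E
```

```text
False [-0.0154 -0.0636  0.0441] [-0.6736  0.2368 -1.1373] [ 0.113   0.0066 -0.0132] 0.011488002860311328 58.716784715652466
False [-0.0154 -0.0621  0.0651] [ 0.1414 -0.0265 -1.2538] [ 0.2467 -0.0179  0.0176] 0.011488350792600759 58.721537590026855
16.0583
```

View pics/s3.png

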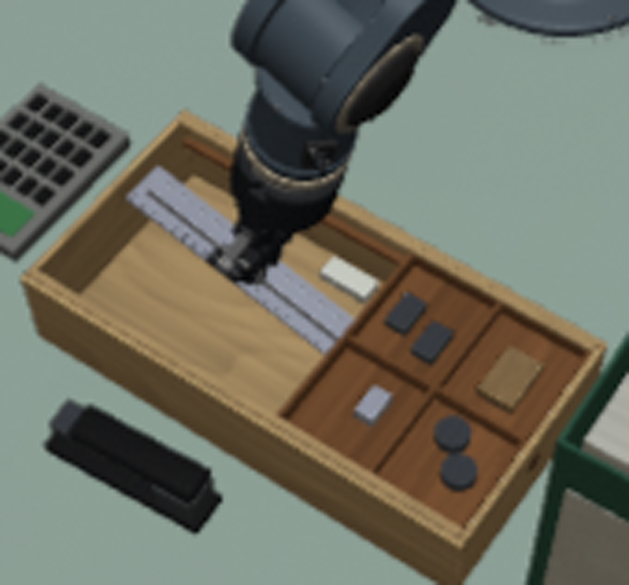

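The near end is raised, with its corners at about (158,168) and (128,195). Forces equal the ruler's weight alone, so nothing is touching. I'll check the end's height from these pixels, then slide out with force guards.

```bash
python3 - <<'E'
from h import *
m=(np.array([143.,181.5])+.5)/3.7-.5+[178,110]
q=O(plane("scene",m,.088)); print("end",q)
if abs(q[1]+.170)<.012:
    p4=WP[4]
    for w in WP[4:]:
        h=move_l(*tcp(*w),vel=.08,threshold=8)
        print(h,O(read_position()),read_wrist_force(),read_moment(),read_finger_force())
        if h: break
    pause(.5)
    cv2.imwrite("pics/s4.png",read_camera("scene")[:,:,::-1]); print(read_time_s())
E
```

```text
end [-0.0197 -0.1729  0.088 ]
False [-0.0183 -0.2166  0.1037] [ 0.4285  0.9422 -1.3954] [ 0.2537 -0.0549 -0.0784] 58.722243905067444
False [-0.0189 -0.2269  0.2173] [-0.0238  0.0249 -1.3339] [ 0.2614 -0.0745  0.0082] 58.7217253446579
False [-0.019  -0.2315  0.237 ] [-0.1037 -0.187  -2.3122] [-0.0551  0.0124  0.0125] 58.75029265880585
20.775
```

View pics/s4.png

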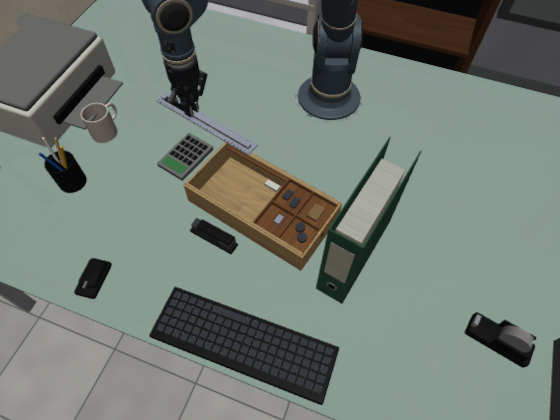

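The ruler is held above everything, with its ends at about (159,101) and (253,145). The tray is at the binder's end and the bystanders haven't moved. I'll do a quick level check from the end pixels, then hand in.

```bash
python3 - <<'E'
from h import *
a,b=[O(plane("scene",p,.23)) for p in((159,101),(253,145))]; L=np.linalg.norm(a-b); print(a,b,L,np.abs(read_qvel()).max())
if .28<L<.34: print(finish_job())
E
```

```text
[-0.0074 -0.3371  0.23  ] [-0.0271 -0.0416  0.23  ] 0.2961142910791558 0.005061209763311897
the job is handed in; nothing more can be done
None
```

The job is handed in: the tray sits at the binder's end, and the ruler is held steady and about level, roughly 0.23 m above the desk and clear of everything. The judge's verdict wasn't shown.

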